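# Crimp the vial: slide home, catch off, lever down and held

### The arm

A 7-joint arm with a two-finger parallel gripper is mounted at the origin on a cart in front of the work surface, level with it; the furniture and walls round the work are solid. World frame = base frame: x ahead of the robot, y to its left, z up, the work surface at z = 0. Lengths are in m, angles in rad, forces in N, time in s.
With the tool pointing down it reaches from about 0.375 to 0.925 m from the base axis. Payload 3.1 kg.
Tool frame: the origin (TCP) lies midway between the tips of the shut fingers; the grasp point (between the pads) lies 19 mm behind it (env.tcp_to_grasp is the z of the grasp point in the tool frame, in m); z points along the fingers, y is the line along which they close (so a half turn about z gives the same grasp; the last joint's range is limited). The gripper opens to 85 mm and grips with 20 to 120 N. Pads are 22 mm wide; open, the fingers measure 114 mm over their backs; the gripper's body (76 mm by 85 mm) begins 54 mm behind the grasp point. The pads swing forward as they close: fully open they stand 13 mm farther back than shut.
Start: joints at [-1.308, 0.383, 0.044, 1.598, -0.018, 1.161, -0.05], TCP at [0.229, 0.608, 0.231] pointing down, gripper open.
Joint ranges: [-2.61, 2.61], [-0.41, 2.15], [-1.48, 1.57], [0, 2.5], [-1.57, 4.71], [0.05, 1.97], [-2.85, 2.85]. Speed limits (rad/s): [2.79, 2.79, 3.14, 3.14, 3.14, 3.14, 3.14].

### API

Orientations are given as [roll, pitch, yaw] about the fixed x, y, z axes, in that order (R = Rz(yaw) Ry(pitch) Rx(roll)).
In Python, from rig import env, optics gives the robot as it stands. The module is installed in compiled form; this text tells all that it offers.
- The arm moves only by the shell command python3 -m crank 'ROWS' [FORCE]. ROWS is JSON, a list of rows, each a list of 7 numbers: the shift along the tool's x, y, z in units of 50 mm (1.0 is 50 mm), then the turn, a rotation vector about the tool's x, y, z in units of 8 degrees (1.0 is 8 degrees), then the finger opening in mm, from 0 to 85.4. A call has 1 to 5 rows; each row is the pose to reach, as a shift and turn from the pose commanded when the call began, along the tool's axes at that moment; what a row does not reach only later rows make up. A row lasts 1/10 s, in which the tool goes at most 50 mm and 8.59 degrees, less where a joint would pass 70% of its speed; a pose out of reach is approached as far as the arm can. A call with a gripper value outside its range is refused whole. The fingers move at their own pace and stop on an object; FORCE is the grip in N (left out, the last holds). Time passes only in rows, so rows that repeat a pose let the fingers close. It gives the time, the measured TCP pose, the force, the opening and the grip force at its end, in the units of the state.
- env.get_state(): the state, without advancing time (a new reading comes with each control period).
- optics.capture(name): name is "side" or "top"; returns a dict with "frame" (420x560x3 uint8, blue, green, red), "depth" (420x560 float32, m along the optical axis (not along the pixel's ray), 0 where there is no reading), "camera_matrix" (3x3 intrinsics, pixels), "R" (3x3) and "t" (3): a world point X has camera coordinates R X + t. Camera axes: x right, y down, z forward; pixel columns grow to the right and rows downward; lengths in m; the calibration is good to about 2 mm. A picture is of the moment at which its call begins.
- env.finish_job(): hands the job in; it is judged then, once.
Trained networks look in a picture, given as the dict that the camera call returned (one of the last four; its "shot" number tells which), for a name from the list of things; names that differ only in an ending like _2 or _b are one class to them, and where a whole thing is asked for, a point or a joint stands for the part that bears it (a point fixed in the world has none). Each returns a list of dicts, best first, with "confidence" (0 to 1); they miss things now and then, are a little off and sometimes report something else, mostly with a low value. They report only what shows in the picture. A call takes as long as a camera call. They do not tell look-alikes from the thing itself.
- optics.outline_of(name, picture): "pixels" (420x560 bool, what is visible of it) and "bbox" ([left, top, right, bottom] in pixels, round what is visible of it).
The state is a dict: "time": time; "joint_positions": joint angles; "dq": joint speeds; "joint_torque": joint torques, N m; "eef_pos": TCP position; "orientation": TCP orientation; "ft_force": force on the tool from outside, world axes, zero at the start; "torque": the same for the moment, N m; "opening": opening from 0.0 (shut) to 1.0 (fully open); "finger_force": force on a finger pad.
Only numpy, scipy, OpenCV 4.12 (cv2) and the standard library are available. Lean on these libraries where they do the work, as an engineer would, in place of code of your own. Each camera call takes 0.05 s, during which the arm holds its last target. There are 200 camera calls.

### The job

The vial in the bench crimping press is ready for its cap to be crimped. With the lever still locked by its safety catch, push the slide with the vial in until it comes up against its stop under the head; then flip the catch back off the lever, take the lever's ball knob and pull it down all the way to its stop so that the head presses on the vial's cap. Finish while holding the lever down there (it springs back if let go); keep the vial standing and leave the vials, ampoule and bottle round about where they are.

Things in the scene. Friction and masses are not known exactly. Their poses are not given: they have to be found in the camera images.
- press: hand crimping press for vials, white paint and steel, fixed to the worktop. Its frame F: origin on the worktop under the head's middle, x to the back of the press (away from its operator), y to its left, z up. In F, mm: base plate x -125 to 105, y +-75, 16 high; head x -32 to 96, y +-33, z 120 to 190; column behind x 44; ram top to z 206 at x 0, y 0
- slide (a joint): travel of the slide that carries the vial, m: 0 = fully out in front of the head, 0.060 = home against its stop, vial right under the head. Moves along F +x with 2 N of friction, stays where it is left
- slide_plate (a point): middle of the front face (looks to F -x) of the slide's upright push plate, 70 mm wide in y, 8 mm thick, z 18 to 64. In F: (-144 mm + travel, 0, 60), 4 mm below the top edge. The lever's ball hangs over the right-hand side, so push some 15 mm left (+y) of the middle
- vial: glass vial 24 mm across, 48 mm high, with a crimped cap 19 mm across, standing in the round nest (28 mm bore, 12 mm deep) on the slide, 84 mm behind the front face of the push plate. Origin at the centre of its underside, 26 mm above the worktop; z along the vial, upward
- catch (a joint): angle of the safety catch, rad: 0 = on (its hook over the dog at the rear of the lever's hub keeps the lever up, which then gives only 0.07 rad), 0.70 = fully back; free of the dog from 0.25. Pivots about F's y axis at F (70, -80, 95) mm, top swinging to F +x; under 2 N at the tab, stays where it is left
- catch_tab (a point): middle of the front face of the catch's upright thumb tab, 20 mm wide in y, 8 mm thick in x, standing free from z 179 to 222, behind the lever's hub at the right of the press: F (70, -80, 212) mm with the catch on. Push it to F +x. The hub (40 mm across, top at z 180) ends 20 mm in front of it
- lever_turn (a joint): angle by which the lever is pulled down, rad: 0 = up (springs back there), 0.80 = down at its stop. Swings in a plane x-z of F at y -80 mm; drives the ram down 27.5 mm per rad; the head's sprung pad meets the cap of a vial that is home at about 0.58 rad. Pull at the ball: 2 N at first, 4 N before the cap is met, then 6 rising to 9 N
- lever_hinge (a point): centre of the lever's hub on its axis, F (30, -80, 160) mm; does not move
- lever_ball (a point): centre of the black ball knob, 32 mm across, at the end of the lever's 12 mm rod, 170 mm from the hinge. Lever up: in front of and above the hinge, 42 degrees above level, F (-96, -80, 274) mm; at the lower stop F (-140, -80, 149). Free all round; can be taken from above with a finger either side in F y
- lever: the whole lever: hub, rod and ball; origin at the lever's hinge
- pad: sprung steel pad of the crimping head, 20 mm across; origin at the centre of its underside, 90 mm above the worktop with the lever up, 16 mm over the cap of a vial that is home
- vial_wait_a: glass vial 24 x 48 mm waiting on the worktop to the left of the press; bystander, origin under its centre
- vial_wait_b: second glass vial 24 x 48 mm waiting to the left of the press; bystander, origin under its centre
- ampoule: slim ampoule 15 x 78 mm standing to the left of the press; bystander, origin under its centre
- pill_bottle: medicine bottle 45 mm across, 72 mm high, standing to the right of the press; bystander, origin under its centre
Not all that is in view belongs to the job. What is shaped like the vial but orange or purple is not meant.

How it is judged:
By the outcome, as a careful person would: the job done as asked, in the order asked, and still so for the second after the job is handed in, while the arm keeps its last pose, push and grip.
It also fails if it takes over 48 s, if anything falls off the work surface, if the arm or the gripper's body presses on something with over 40 N, if the wrist force passes 120 N, or if a joint passes its speed limit or range.

## Working session

There is one attempt and no reset: what is moved stays moved. The work goes in short steps, Python scripts to look and compute and a shell command to move; the robot and the scene stay as the last step left them, time stands still between calls to the robot, and variables do not carry over. Pictures are saved under pics/ and viewed, at most 10 in all, crops included, and the job is handed in when it is done.

```bash
mkdir -p pics
python3 - <<'E'
from rig import env, optics
import cv2,numpy as np
s=env.get_state(); print({k:np.round(v,3).tolist() for k,v in s.items()}, env.tcp_to_grasp)
ims=[]
for n in ("side","top"):
    p=optics.capture(n); cv2.imwrite(f"pics/{n}0.png",p["frame"]); np.savez(f"{n}0.npz",**{k:p[k] for k in("frame","depth","camera_matrix","R","t")})
    K,R,t=p["camera_matrix"],p["R"],p["t"]; print(n,"cam at",-R.T@t, R[2])
    for q in ("press","slide_plate","vial","catch","lever","lever_ball","pad","vial_wait_a","ampoule","pill_bottle"):
        for d in optics.outline_of(q,p)[:4]:
            m=d["pixels"]&(p["depth"]>0)
            if m.sum()==0: print(q,"nodepth");continue
            v,u=np.nonzero(m); z=p["depth"][m]
            X=(np.linalg.inv(K)@np.array([u*z,v*z,z])-t[:,None]); X=R.T@X
            print(q,round(d["confidence"],2),d["bbox"],m.sum(),np.median(X,1).round(3),np.percentile(X,2,axis=1).round(3),np.percentile(X,98,axis=1).round(3))
E
```

```text
{'time': 0.0, 'joint_positions': [-1.308, 0.384, 0.044, 1.6, -0.018, 1.161, -0.05], 'dq': [0.0, -0.001, -0.001, 0.0, -0.0, -0.001, 0.0], 'joint_torque': [-0.0, -43.347, 1.025, -24.951, 0.011, 0.012, 0.0], 'eef_pos': [0.229, 0.607, 0.23], 'orientation': [-3.139, 0.0, 2.781], 'ft_force': [-0.465, 0.426, -0.185], 'torque': [-0.039, 0.053, -0.005], 'finger_force': 0.0, 'opening': 1.003} -0.0187
side cam at [ 0.40486018 -0.46452553  0.72459549] [ 0.15468898  0.80214002 -0.57675186]
press 0.76 [215.4, 195.0, 359.3, 323.4] 10739 [0.578 0.237 0.044] [0.437 0.175 0.013] [0.665 0.331 0.277]
slide_plate 0.84 [214.1, 266.6, 272.8, 301.8] 1230 [0.466 0.253 0.028] [0.426 0.226 0.003] [0.533 0.293 0.065]
slide_plate 0.34 [256.7, 233.0, 266.6, 251.1] 186 [0.528 0.387 0.028] [0.518 0.382 0.004] [0.54  0.396 0.05 ]
vial 0.74 [246.9, 328.7, 258.5, 353.3] 291 [0.476 0.115 0.032] [0.466 0.109 0.007] [0.489 0.128 0.051]
vial 0.69 [196.0, 246.7, 206.9, 273.9] 215 [0.397 0.338 0.031] [0.385 0.332 0.005] [0.407 0.35  0.051]
vial 0.46 [254.5, 260.5, 268.8, 283.3] 201 [0.51  0.257 0.059] [0.5   0.252 0.04 ] [0
[... 1750 characters left out ...]
0.212] [ 0.471  0.154 -0.002] [0.64  0.201 0.288]
lever 0.21 [317.5, 136.6, 331.0, 152.7] 136 [0.651 0.195 0.186] [ 0.642  0.186 -0.001] [0.685 0.202 0.222]
lever_ball 0.64 [319.5, 150.6, 343.7, 237.9] 895 [0.552 0.186 0.216] [ 0.471  0.167 -0.001] [0.639 0.201 0.288]
lever_ball 0.46 [353.7, 164.9, 374.6, 188.1] 397 [0.606 0.097 0.068] [ 0.588  0.075 -0.001] [0.628 0.114 0.074]
vial_wait_a 0.46 [220.9, 178.3, 230.3, 190.0] 78 [0.58  0.407 0.043] [0.573 0.399 0.02 ] [0.59  0.416 0.049]
ampoule 0.42 [324.9, 134.2, 332.1, 157.8] 165 [0.651 0.196 0.18 ] [0.641 0.185 0.09 ] [0.667 0.202 0.222]
ampoule 0.41 [228.9, 155.4, 236.8, 166.8] 53 [0.639 0.391 0.045] [0.634 0.387 0.011] [0.646 0.4   0.075]
```

```bash
python3 -c "
import cv2;a=cv2.imread('pics/side0.png');b=cv2.imread('pics/top0.png')
import numpy as np
cv2.imwrite('pics/both.png',cv2.resize(np.vstack([a,b]),None,fx=.714,fy=.714))"
```

```text
(no output)
```

View pics/both.png

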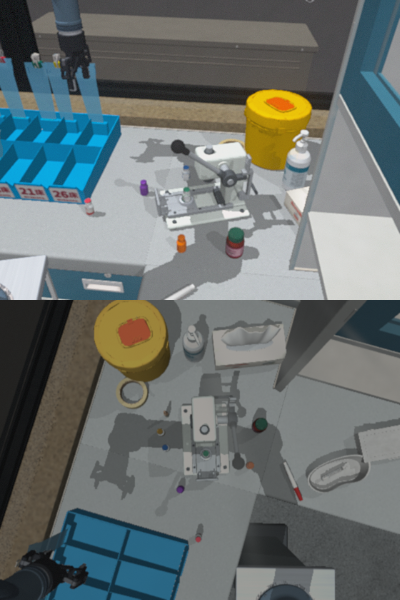

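```bash
cat > h.py <<'E'
import numpy as np,cv2
def cloud(p):
    K,R,t=p["camera_matrix"],p["R"],p["t"]; d=p["depth"]; v,u=np.indices(d.shape)
    C=np.stack([(u-K[0,2])/K[0,0]*d,(v-K[1,2])/K[1,1]*d,d],-1)
    X=(C-t)@R; X[d==0]=np.nan; return X
def sel(X,lo,hi): return X[np.all((X>lo)&(X<hi),-1)]
def fit_sphere(P,r):
    from scipy.optimize import least_squares
    f=least_squares(lambda c:np.linalg.norm(P-c,axis=1)-r,P.mean(0)-[0,0,.01],loss='soft_l1',f_scale=.002)
    return f.x,np.sqrt(np.mean(f.fun**2))
E
python3 - <<'E'
from h import *
for n in("top","side"):
    p=np.load(n+"0.npz"); X=cloud(p)
    for nm,lo,hi in(("head",(.45,.2,.183),(.75,.36,.197)),("base",(.35,.1,.011),(.75,.36,.0205)),("tab",(.63,.17,.195),(.69,.22,.23)),("ram",(.5,.2,.2),(.65,.3,.215)),("cap",(.49,.24,.068),(.54,.285,.08)),("platetop",(.42,.21,.055),(.46,.31,.07))):
        P=sel(X,np.array(lo),np.array(hi)); 
        if len(P)<5: print(n,nm,len(P));continue
        r=cv2.minAreaRect(P[:,:2].astype(np.float32)*1000)
        print(n,nm,len(P),P.mean(0).round(4),np.round(r[0],1),np.round(r[1],1),round(r[2],1),P.min(0).round(3),P.max(0).round(3))
    B=sel(X,np.array((.45,.14,.262)),np.array((.52,.23,.30))); print(len(B),fit_sphere(B,.016))
p=np.load("top0.npz");s=np.load("side0.npz")
a=cv2.resize(p["frame"][125:265,230:380],None,fx=4,fy=4);b=cv2.resize(s["frame"][185:335,200:370],None,fx=3.5,fy=3.5)
h=max(a.shape[0],b.shape[0]);o=np.zeros((h,a.shape[1]+b.shape[1],3),np.uint8);o[:a.shape[0],:a.shape[1]]=a;o[:b.shape[0],a.shape[1]:]=b
cv2.imwrite("pics/z.png",cv2.resize(o,(800,int(h*800/o.shape[1]))))
E
```

```text
top head 1940 [0.6059 0.2693 0.1884] [606.9 249.6] [125.8 104.8] 3.8 [0.542 0.2   0.183] [0.67  0.305 0.196]
top base 2329 [0.5531 0.271  0.0149] [541.3 220.2] [280.4 243. ] 2.9 [0.395 0.101 0.011] [0.682 0.348 0.02 ]
top tab 69 [0.6537 0.193  0.2159] [654.8 192.7] [ 9.2 19.7] 5.5 [0.65  0.183 0.196] [0.659 0.203 0.224]
top ram 68 [0.5733 0.2674 0.2048] [573.1 267.4] [15.9 15.5] 1.6 [0.565 0.26  0.201] [0.581 0.275 0.209]
top cap 57 [0.5147 0.2632 0.0724] [514.9 263. ] [15.6 17.6] 0.9 [0.507 0.254 0.069] [0.523 0.272 0.078]
top platetop 117 [0.4346 0.2583 0.0616] [434.5 258.3] [ 7.9 68.7] 4.0 [0.43  0.224 0.056] [0.44  0.293 0.067]
284 (array([0.48365352, 0.18157805, 0.27224492]), np.float64(0.0017935902647946583))
side head 1342 [0.6034 0.2634 0.19  ] [603.1 250.4] [125.5 103.7] 3.3 [0.539 0.201 0.183] [0.666 0.305 0.197]
side base 2672 [0.5551 0.2374 0.0166] [538.3 266.7] [237.  255.3] 20.2 [0.384 0.109 0.011] [0.678 0.346 0.02 ]
side tab 125 [0.6504 0.19   0.2115] [650.7 194. ] [ 9.  22.6] 3.4 [0.646 0.183 0.195] [0.656 0.205 0.224]
side ram 65 [0.5699 0.2664 0.2055] [569.8 268.1] [15.8 17.9] 34.4 [0.562 0.259 0.201] [0.578 0.279 0.209]
side cap 65 [0.5103 0.2626 0.0736] [510.5 263.7] [19.1 15.6] 81.5 [0.502 0.254 0.068] [0.519 0.273 0.078]
side platetop 124 [0.4308 0.2541 0.063 ] [431.  257.6] [ 8.1 67.9] 3.7 [0.425 0.224 0.055] [0.437 0.291 0.067]
359 (array([0.48094263, 0.18289223, 0.27439255]), np.float64(0.002079764706675774))
```

View pics/z.png

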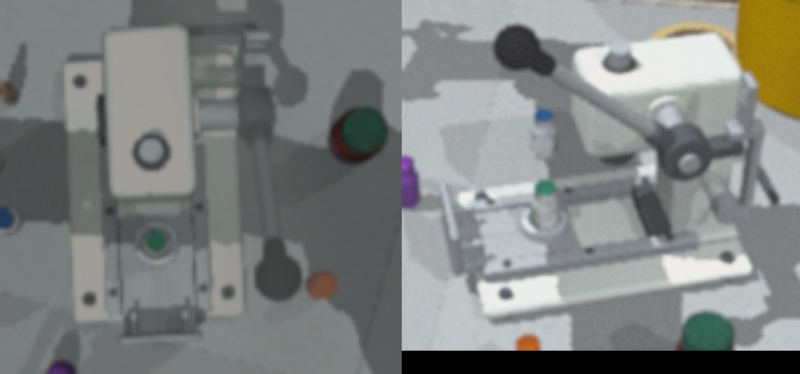

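```bash
cat >> h.py <<'E'
from scipy.spatial.transform import Rotation as Ro
O=np.array([.5725,.2677,0]);YAW=.065
RF=Ro.from_euler('z',YAW)
def toF(X): return RF.inv().apply(np.asarray(X)-O)*1000
def rep(*targets):
    from rig import env
    s=env.get_state();p=np.array(s["eef_pos"]);R=Ro.from_euler('xyz',s["orientation"])
    Rg=RF*Ro.from_euler('xyz',[np.pi,0,np.pi])
    print("t",round(s["time"],2),"F",toF(p).round(1),"f(F)",RF.inv().apply(s["ft_force"]).round(1),"open",round(s["opening"],3),"ff",round(s["finger_force"],1),"turn",((R.inv()*Rg).as_rotvec(degrees=True)/8).round(2))
    for T in targets:
        w=RF.apply(np.array(T)/1000)+O
        print(T,"world",w.round(3),"shift",(R.inv().apply(w-p)/.05).round(3))
E
python3 - <<'E'
from h import *
rep((-185,15,330),(-185,15,42))
for n in("top","side"):
    X=cloud(np.load(n+"0.npz"))
    for nm,lo,hi in(("tray",(.15,.3,.1),(.45,.75,.6)),("back",(.67,.0,.15),(.85,.33,.6))):
        P=sel(X,np.array(lo),np.array(hi));print(n,nm,len(P)); 
        if len(P):print(np.percentile(P,[1,50,99],axis=0).round(3))
E
```

```text
t 1.1 F [-320.2  362.   231.3] f(F) [-0.  -0.8  0.1] open 1.001 ff 0.0 turn [ 0.   -0.   -3.05]
(-185, 15, 330) world [0.387 0.271 0.33 ] shift [-5.329 -5.204 -1.975]
(-185, 15, 42) world [0.387 0.271 0.042] shift [-5.33  -5.204  3.785]
top tray 5906
[[0.2   0.539 0.112]
 [0.253 0.58  0.401]
 [0.274 0.701 0.568]]
top back 6060
[[0.726 0.001 0.158]
 [0.736 0.028 0.435]
 [0.847 0.311 0.596]]
side tray 6011
[[0.152 0.539 0.106]
 [0.23  0.587 0.336]
 [0.267 0.724 0.494]]
side back 12863
[[0.724 0.    0.162]
 [0.76  0.016 0.329]
 [0.842 0.302 0.592]]
```

```bash
python3 -m crank '[[0,0,-0.9,0,0,0,40],[0,0,-1.8,0,0,0,0],[-0.6,-0.6,-1.9,0,0,-0.6,0],[-1.2,-1.2,-1.95,0,0,-1.2,0],[-1.8,-1.8,-1.95,0,0,-1.8,0]]'
python3 - <<'E'
from h import *
rep((-185,15,330),(-185,15,42))
for n in("top","side"):
    X=cloud(np.load(n+"0.npz"))
    for z in (.2,.3,.4,.5):
        P=sel(X,np.array((.4,-.3,z)),np.array((.9,.15,z+.1)))
        for x in np.arange(.4,.9,.1):
            Q=P[(P[:,0]>x)&(P[:,0]<x+.1)]
            if len(Q):print(n,z,round(x,1),len(Q),np.percentile(Q,[2,98],axis=0).round(3).tolist())
E
```

```text
time: 1.6
eef_pos: [0.2826, 0.4915, 0.33]
orientation: [3.139, 0.001, 3.037]
ft_force: [1.5, 0.6, -0.2]
opening: 0.143
finger_force: 0.0
t 1.6 F [-274.8  242.2  330. ] f(F) [ 1.6  0.5 -0.2] open 0.143 ff 0.0 turn [ 0.02  0.01 -1.22]
(-185, 15, 330) world [0.387 0.271 0.33 ] shift [-2.538 -4.174 -0.007]
(-185, 15, 42) world [0.387 0.271 0.042] shift [-2.532 -4.187  5.753]
top 0.2 0.7 585 [[0.726, 0.021, 0.202], [0.798, 0.041, 0.299]]
top 0.2 0.8 469 [[0.803, -0.002, 0.203], [0.897, 0.023, 0.297]]
top 0.3 0.7 823 [[0.727, 0.021, 0.302], [0.797, 0.041, 0.398]]
top 0.3 0.8 423 [[0.801, 0.004, 0.301], [0.875, 0.024, 0.397]]
top 0.4 0.6 103 [[0.695, -0.118, 0.447], [0.7, -0.099, 0.481]]
top 0.4 0.7 2879 [[0.701, -0.098, 0.405], [0.792, 0.04, 0.499]]
top 0.4 0.8 118 [[0.8, 0.016, 0.401], [0.829, 0.024, 0.459]]
top 0.5 0.7 4297 [[0.707, -0.075, 0.502], [0.759, 0.04, 0.597]]
side 0.2 0.7 2998 [[0.725, 0.007, 0.203], [0.798, 0.033, 0.298]]
side 0.2 0.8 2430 [[0.801, -0.015, 0.202], [0.882, 0.007, 0.296]]
side 0.3 0.7 3297 [[0.725, 0.008, 0.302], [0.797, 0.034, 0.397]]
side 0.3 0.8 294 [[0.8, 0.0, 0.3], [0.825, 0.008, 0.338]]
side 0.4 0.6 4677 [[0.659, -0.243, 0.449], [0.699, -0.095, 0.499]]
side 0.4 0.7 2857 [[0.701, -0.088, 0.403], [0.754, 0.038, 0.499]]
side 0.4 0.8 269 [[0.8, -0.0, 0.473], [0.824, 0.007, 0.5]]
side 0.5 0.6 2664 [[0.67, -0.2, 0.501], [0.699, -0.093, 0.531]]
side 0.5 0.7 7731 [[0.702, -0.119, 0.503], [0.797, 0.03, 0.598]]
side 0.5 0.8 322 [[0.8, 0.003, 0.5], [0.814, 0.008, 0.543]]
```

```bash
python3 -m crank '[[-0.5,-0.83,0,0,0,-0.4,0],[-1,-1.66,0,0,0,-0.8,0],[-1.5,-2.5,0,0,0,-1.22,0],[-2,-3.3,0,0,0,-1.22,0],[-2.53,-4.17,0,0,0,-1.22,0]]'
python3 - <<'E'
from h import *
rep((-185,15,200),(-185,15,42))
E
```

```text
time: 2.1
eef_pos: [0.3849, 0.2704, 0.3291]
orientation: [3.141, 0.001, -3.08]
ft_force: [1.9, 1.1, 0.5]
opening: -0.002
finger_force: 0.0
t 2.1 F [-187.    14.9  329.1] f(F) [2.  1.  0.5] open -0.002 ff 0.0 turn [ 0.01  0.01 -0.02]
(-185, 15, 200) world [0.387 0.271 0.2  ] shift [-0.038  0.     2.582]
(-185, 15, 42) world [0.387 0.271 0.042] shift [-3.600e-02 -3.000e-03  5.742e+00]
```

```bash
python3 -m crank '[[0,0,0.9,0,0,0,0],[0,0,1.8,0,0,0,0],[0,0,2.7,0,0,0,0],[0,0,3.6,0,0,0,0],[0,0,4.4,0,0,0,0]]'; python3 -m crank '[[0,0,0.6,0,0,0,0],[0,0,1.1,0,0,0,0],[0,0,1.34,0,0,0,0],[0,0,1.34,0,0,0,0]]'
python3 - <<'E'
from h import *
from rig import optics
p=optics.capture("side");cv2.imwrite("pics/s2.png",cv2.resize(p["frame"][100:350,120:400],None,fx=2.5,fy=2.5))
rep((-155,15,42),(-95,15,42))
E
```

```text
time: 2.6
eef_pos: [0.3842, 0.2717, 0.1072]
orientation: [3.141, 0.0, -3.081]
ft_force: [0.5, 0.2, 0.3]
opening: -0.003
finger_force: 0.0
time: 3.0
eef_pos: [0.3834, 0.2712, 0.0405]
orientation: [-3.139, -0.003, -3.081]
ft_force: [-0.4, -0.5, -0.3]
opening: -0.0
finger_force: 0.0
t 3.05 F [-187.3   16.5   41.8] f(F) [0.1 1.  0.3] open 0.004 ff 0.0 turn [-0.   -0.   -0.03]
(-155, 15, 42) world [0.417 0.273 0.042] shift [-0.647 -0.027 -0.005]
(-95, 15, 42) world [0.477 0.276 0.042] shift [-1.847 -0.022 -0.006]
```

View pics/s2.png

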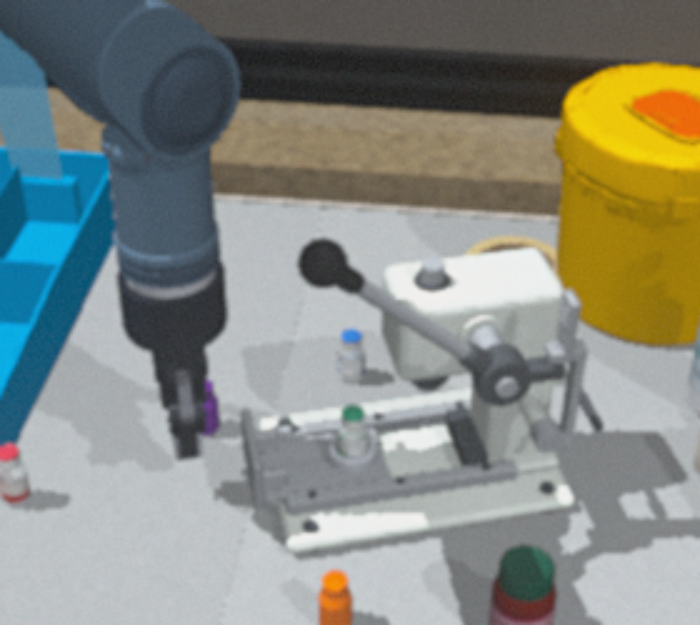

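The picture shows the shut fingers (180,440) in front of the push plate (250,460), clear of everything, with the vial standing in its nest at (352,435). Next I push slowly.

```bash
python3 -m crank '[[-0.3,0,0,0,0,0,0],[-0.5,0,0,0,0,0,0],[-0.7,0,0,0,0,0,0],[-0.85,0,0,0,0,0,0],[-1.0,0,0,0,0,0,0]]'; python3 -c "
from h import *
rep((-95,15,42))";  python3 -m crank '[[-0.15,0,0,0,0,0,0],[-0.3,0,0,0,0,0,0],[-0.45,0,0,0,0,0,0],[-0.6,0,0,0,0,0,0],[-0.7,0,0,0,0,0,0]]'
python3 - <<'E'
from h import *
rep((-95,15,42))
E
```

```text
time: 3.55
eef_pos: [0.4347, 0.2754, 0.0421]
orientation: [3.141, -0.001, -3.081]
ft_force: [-2.4, 0.7, 2.6]
opening: 0.002
finger_force: 1.2
t 3.55 F [-137.    16.7   42.1] f(F) [-2.3  0.9  2.6] open 0.002 ff 1.2 turn [ 0.   -0.   -0.03]
(-95, 15, 42) world [0.477 0.276 0.042] shift [-0.84  -0.03   0.001]
time: 4.05
eef_pos: [0.47, 0.2773, 0.0417]
orientation: [3.141, 0.0, -3.081]
ft_force: [-1.2, 1.2, 1.8]
opening: 0.003
finger_force: 1.1
t 4.05 F [-101.6   16.3   41.7] f(F) [-1.2  1.3  1.8] open 0.003 ff 1.1 turn [ 0.    0.   -0.03]
(-95, 15, 42) world [0.477 0.276 0.042] shift [-0.133 -0.025 -0.006]
```

```bash
python3 -m crank '[[-0.08,0,0,0,0,0,0],[-0.16,0,0,0,0,0,0],[-0.22,0,0,0,0,0,0],[-0.22,0,0,0,0,0,0]]'
python3 - <<'E'
from h import *
rep((-95,15,42))
E
```

```text
time: 4.45
eef_pos: [0.4763, 0.2776, 0.0413]
orientation: [-3.14, -0.009, -3.08]
ft_force: [-8.3, -1.0, 7.2]
opening: -0.006
finger_force: 4.5
t 4.45 F [-95.4  16.2  41.3] f(F) [-8.4 -0.5  7.2] open -0.006 ff 4.5 turn [-0.01 -0.06 -0.02]
(-95, 15, 42) world [0.477 0.276 0.042] shift [-0.007 -0.023 -0.015]
```

```bash
python3 -m crank '[[-0.1,0,0,0,0,0,0],[-0.1,0,0,0,0,0,0]]';  python3 -m crank '[[0.2,0,0,0,0,0,0],[0.7,0,0,0,0,0,0],[1.2,0,0,0,0,0,0],[1.4,0,-0.6,0,0,0,0],[1.5,0,-1.5,0,0,0,0]]'; python3 -m crank '[[0,0,-0.9,0,0,0,0],[0,0,-1.8,0,0,0,0],[0,0,-2.7,0,0,0,0],[0,0,-3.6,0,0,0,0],[0,0,-4.5,0,0,0,0]]'
python3 - <<'E'
from h import *
from rig import optics
for n in("top","side"):
    p=optics.capture(n); X=cloud(p)
    P=sel(X,np.array((.47,.21,.055)),np.array((.525,.31,.069)));P=P[(toF(P)[:,0]<-70)]; print(n,"plate",len(P),toF(P).mean(0).round(1) if len(P) else 0)
    for d in optics.outline_of("vial",p): 
        q=X[d["pixels"]]; print(d["bbox"],round(d["confidence"],2),toF(np.nanmedian(q,0)).round(0))
    if n=="side": cv2.imwrite("pics/s3.png",cv2.resize(p["frame"][180:330,190:380],None,fx=3,fy=3))
rep((-185,15,360),(45,-80,360),(45,-80,196))
E
```

```text
time: 4.65
eef_pos: [0.4762, 0.2776, 0.0407]
orientation: [-3.138, -0.019, -3.078]
ft_force: [-17.1, -1.2, 14.1]
opening: 0.003
finger_force: 8.7
time: 5.15
eef_pos: [0.4078, 0.2708, 0.1147]
orientation: [-3.136, -0.004, -3.081]
ft_force: [1.5, 0.3, 0.8]
opening: 0.002
finger_force: 0.0
time: 5.65
eef_pos: [0.4117, 0.2723, 0.3439]
orientation: [3.141, 0.003, -3.083]
ft_force: [0.4, 0.4, -0.2]
opening: -0.0
finger_force: 0.0
top plate 114 [-78.5   0.1  61.8]
side plate 122 [-82.6  -4.1  62.7]
[282.2, 257.6, 295.7, 279.2] 0.78 [-3. -6. 59.]
[193.5, 249.1, 205.6, 275.8] 0.72 [-171.   82.   28.]
[243.4, 329.0, 259.3, 355.1] 0.54 [-106. -146.   31.]
t 5.85 F [-159.5   16.   343.5] f(F) [ 0.1  0.1 -0.4] open -0.0 ff 0.0 turn [ 0.02  0.03 -0.04]
(-185, 15, 360) world [0.387 0.271 0.36 ] shift [ 0.509 -0.022 -0.333]
(45, -80, 360) world [0.623 0.191 0.36 ] shift [-4.103 -1.894 -0.316]
(45, -80, 196) world [0.623 0.191 0.196] shift [-4.088 -1.903  2.964]
```

View pics/s3.png

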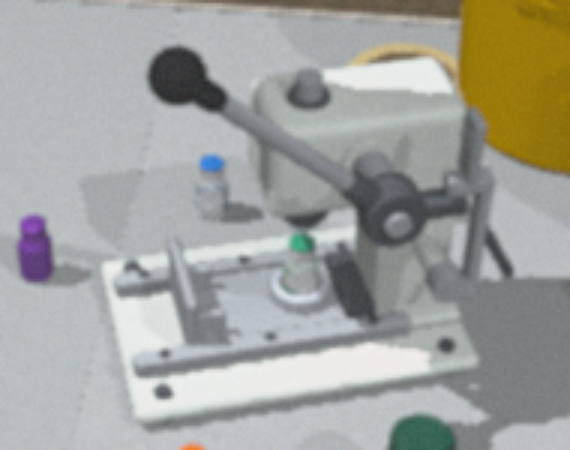

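Slide home (plate at 180,290), vial upright under the head (302,265). Now the catch.

```bash
python3 -m crank '[[-0.8,-0.38,-0.3,0,0,0,0],[-1.6,-0.76,-0.3,0,0,0,0],[-2.4,-1.14,-0.3,0,0,0,0],[-3.3,-1.52,-0.3,0,0,0,0],[-4.1,-1.9,-0.3,0,0,0,0]]'
python3 - <<'E'
from h import *
rep((45,-80,360),(45,-80,198))
E
```

```text
time: 6.35
eef_pos: [0.6223, 0.1893, 0.3541]
orientation: [-3.139, -0.002, -3.082]
ft_force: [0.1, 0.8, -0.8]
opening: 0.003
finger_force: 0.0
t 6.35 F [ 44.6 -81.4 354.1] f(F) [ 0.1  0.8 -0.8] open 0.003 ff 0.0 turn [-0.02 -0.02 -0.04]
(45, -80, 360) world [0.623 0.191 0.36 ] shift [-0.008  0.028 -0.119]
(45, -80, 198) world [0.623 0.191 0.198] shift [-0.016  0.036  3.121]
```

```bash
python3 -m crank '[[0,0,0.9,0,0,0,0],[0,0,1.8,0,0,0,0],[0,0,2.6,0,0,0,0],[0,0,3.1,0,0,0,0],[0,0,3.1,0,0,0,0]]'
python3 - <<'E'
from h import *
rep((115,-80,196))
E
```

```text
time: 6.85
eef_pos: [0.616, 0.1888, 0.194]
orientation: [-3.136, -0.013, -3.082]
ft_force: [-0.5, -0.4, -0.7]
opening: -0.003
finger_force: 0.0
t 6.85 F [ 38.3 -81.6 194. ] f(F) [-0.5 -0.4 -0.7] open -0.003 ff 0.0 turn [-0.04 -0.09 -0.04]
(115, -80, 196) world [0.692 0.195 0.196] shift [-1.533  0.04  -0.061]
```

```bash
python3 -m crank '[[-0.3,0,0,0,0,0,0],[-0.55,0,0,0,0,0,0],[-0.8,0,0,0,0,0,0],[-1.1,0,0,0,0,0,0],[-1.4,0,0,0,0,0,0]]'
python3 - <<'E'
from h import *
rep((115,-80,196))
E
```

```text
time: 7.35
eef_pos: [0.6916, 0.195, 0.2027]
orientation: [-3.141, 0.001, -3.081]
ft_force: [-0.3, 1.1, 0.5]
opening: 0.001
finger_force: 0.2
t 7.35 F [114.1 -80.3 202.7] f(F) [-0.3  1.1  0.5] open 0.001 ff 0.2 turn [-0.    0.01 -0.03]
(115, -80, 196) world [0.692 0.195 0.196] shift [-0.018  0.006  0.134]
```

```bash
python3 -m crank '[[0.3,0,-0.3,0,0,0,0],[0.5,0,-1.1,0,0,0,0],[0.8,0,-2,0,0,0,0],[1.2,0,-2.8,0,0,0,20],[2,0,-3.1,0,0,0,50]]'; python3 -m crank '[[0.9,0,0,0,0,0,70],[1.6,0,0,0,0,0,70],[2.2,0,0,0,0,0,70],[2.2,0,0,0,0,0,70]]'
python3 - <<'E'
from h import *
from rig import optics
for n in("top","side"):
    p=optics.capture(n); X=cloud(p)
    P=sel(X,np.array((.63,.17,.185)),np.array((.76,.22,.23)));print(n,"tab",len(P),toF(P).mean(0).round(1) if len(P) else 0)
    B=sel(X,np.array((.45,.14,.262)),np.array((.52,.23,.292)));B=B[np.linalg.norm(toF(B)[:,:2]-[-96,-80],axis=1)<22]
    c,e=fit_sphere(B,.016);print("ball",len(B),toF(c).round(1),e)
    if n=="side": cv2.imwrite("pics/s4.png",cv2.resize(p["frame"][130:330,190:380],None,fx=3,fy=3))
rep((-96,-80,255))
E
```

```text
time: 7.85
eef_pos: [0.5946, 0.1885, 0.3633]
orientation: [3.14, 0.012, -3.084]
ft_force: [-0.3, 0.5, 1.6]
opening: 0.325
finger_force: 0.0
time: 8.25
eef_pos: [0.4782, 0.1824, 0.3578]
orientation: [3.139, -0.0, -3.079]
ft_force: [1.1, 0.2, -0.7]
opening: 0.82
finger_force: 0.0
top tab 109 [126.5 -80.  197.4]h.py:9: RuntimeWarning: Mean of empty slice.
  f=least_squares(lambda c:np.linalg.norm(P-c,axis=1)-r,P.mean(0)-[0,0,.01],loss='soft_l1',f_scale=.002)
  ret = um.true_divide(
Traceback (most recent call last):
  File "h.py", line 9, in fit_sphere
    f=least_squares(lambda c:np.linalg.norm(P-c,axis=1)-r,P.mean(0)-[0,0,.01],loss='soft_l1',f_scale=.002)
ValueError: Initial guess is outside of provided bounds
```

Catch is back (tab centre at x 126, ~0.5 rad). The gripper hides the ball from above; use the side view only.

Run:
```python
from h import *
from rig import optics
p=optics.capture("side"); X=cloud(p)
B=sel(X,np.array((.45,.14,.262)),np.array((.52,.23,.292)));B=B[np.linalg.norm(toF(B)[:,:2]-[-96,-80],axis=1)<22]
if len(B)>20: c,e=fit_sphere(B,.016);print("ball",len(B),toF(c).round(1),e)
cv2.imwrite("pics/s4.png",cv2.resize(p["frame"][130:330,190:380],None,fx=3,fy=3))
rep((-96,-80,255))
```

```text
ball 351 [-97.  -78.3 274.4] 0.001722477996112974
t 8.35 F [-96.3 -79.3 358. ] f(F) [0.6 0.1 0.1] open 0.821 ff 0.0 turn [ 0.01  0.02 -0.03]
(-96, -80, 255) world [0.482 0.182 0.255] shift [-1.00e-03 -1.70e-02  2.06e+00]
```

View pics/s4.png

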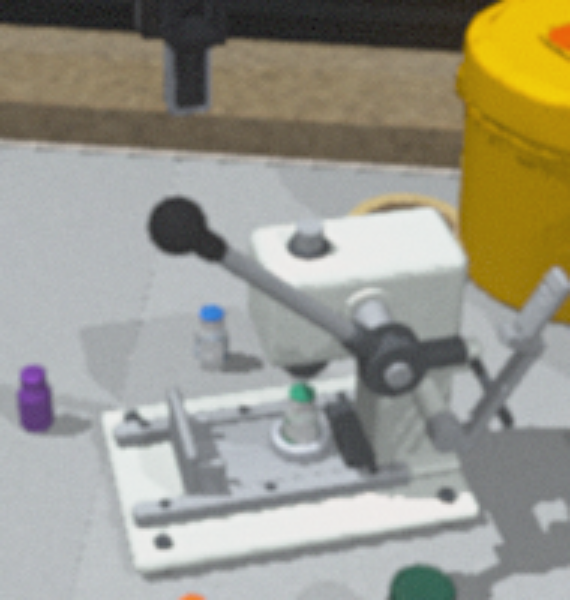

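The catch is swung back (550,290) and the open gripper (187,90) is over the ball (177,225). Descend and grip.

```bash
python3 -m crank '[[0,0,0.7,0,0,0,70],[0,0,1.4,0,0,0,70],[0,0,2.0,0,0,0,70],[0,0,2.08,0,0,0,70],[0,0,2.08,0,0,0,70]]' 50; python3 -m crank '[[0,0,0,0,0,0,40],[0,0,0,0,0,0,20],[0,0,0,0,0,0,20],[0,0,0,0,0,0,20],[0,0,0,0,0,0,20]]' 50
python3 - <<'E'
from h import *
th=np.arange(0,.86,.1)
a=np.arctan2(114,-126)  # direction hinge->ball in x,z
for t in th:
    print(round(t,2), "unit shift (toolx,z):", np.round([-(30+170*np.cos(a+t)+96)/50, -(160+170*np.sin(a+t)-274)/50],2))
rep((-96,-80,255))
E
```

```text
time: 8.85
eef_pos: [0.4819, 0.1821, 0.2524]
orientation: [-3.14, -0.001, -3.082]
ft_force: [0.2, -0.1, 0.8]
opening: 0.817
finger_force: 0.0
time: 9.35
eef_pos: [0.4817, 0.182, 0.2541]
orientation: [-3.142, 0.001, -3.081]
ft_force: [-2.3, -2.3, 4.7]
opening: 0.343
finger_force: 48.9
0.0 unit shift (toolx,z): [ 0. -0.]
0.1 unit shift (toolx,z): [0.22 0.26]
0.2 unit shift (toolx,z): [0.4  0.55]
0.3 unit shift (toolx,z): [0.56 0.85]
0.4 unit shift (toolx,z): [0.69 1.16]
0.5 unit shift (toolx,z): [0.79 1.49]
0.6 unit shift (toolx,z): [0.85 1.82]
0.7 unit shift (toolx,z): [0.88 2.16]
0.8 unit shift (toolx,z): [0.87 2.5 ]
t 9.35 F [-96.2 -79.6 254.1] f(F) [-2.5 -2.1  4.7] open 0.343 ff 48.9 turn [-0.    0.01 -0.03]
(-96, -80, 255) world [0.482 0.182 0.255] shift [-0.004 -0.008 -0.018]
```

```bash
python3 -m crank '[[0.12,0,0.13,0,0,0,20],[0.22,0,0.26,0,0,0,20],[0.31,0,0.4,0,0,0,20],[0.4,0,0.55,0,0,0,20],[0.48,0,0.7,0,0,0,20]]'
python3 - <<'E'
from h import *
rep()
E
python3 -m crank '[[0.08,0,0.15,0,0,0,20],[0.15,0,0.3,0,0,0,20],[0.21,0,0.46,0,0,0,20],[0.27,0,0.62,0,0,0,20],[0.31,0,0.79,0,0,0,20]]';python3 - <<'E'
from h import *
for t in (.5,.6,.7,.8):
    a=np.arctan2(114,-126)+t; print(t,np.round([30+170*np.cos(a),160+170*np.sin(a)-19],1))
rep((-140,-80,130))
E
```

```text
time: 9.85
eef_pos: [0.4578, 0.1805, 0.2187]
orientation: [3.141, 0.002, -3.082]
ft_force: [-1.4, -4.5, 6.2]
opening: 0.348
finger_force: 49.8
t 9.85 F [-120.1  -79.5  218.7] f(F) [-1.7 -4.4  6.2] open 0.348 ff 49.8 turn [ 0.    0.01 -0.04]
time: 10.35
eef_pos: [0.4426, 0.1796, 0.1791]
orientation: [-3.141, 0.002, -3.081]
ft_force: [-1.2, -3.8, 5.9]
opening: 0.351
finger_force: 51.2
0.5 [-135.3  180.7]
0.6 [-138.4  164. ]
0.7 [-139.9  147. ]
0.8 [-139.6  130. ]
t 10.35 F [-135.3  -79.5  179.1] f(F) [-1.4 -3.7  5.9] open 0.351 ff 51.2 turn [-0.    0.01 -0.03]
(-140, -80, 130) world [0.438 0.179 0.13 ] shift [ 0.095 -0.01   0.981]
```

```bash
python3 -m crank '[[0.04,0,0.16,0,0,0,20],[0.06,0,0.33,0,0,0,20],[0.08,0,0.5,0,0,0,20],[0.09,0,0.67,0,0,0,20],[0.09,0,0.84,0,0,0,20]]' 70
python3 - <<'E'
from h import *
rep()
E
python3 -m crank '[[0,0,0.1,0,0,0,20],[0,0,0.2,0,0,0,20],[0,0,0.26,0,0,0,20],[0,0,0.26,0,0,0,20]]';python3 - <<'E'
from h import *
rep((-140,-80,130))
E
```

```text
time: 10.85
eef_pos: [0.4386, 0.1793, 0.1376]
orientation: [3.141, 0.002, -3.081]
ft_force: [-0.9, -5.3, 10.6]
opening: 0.34
finger_force: 71.6
t 10.85 F [-139.3  -79.5  137.6] f(F) [-1.3 -5.2 10.6] open 0.34 ff 71.6 turn [ 0.    0.02 -0.03]
time: 11.25
eef_pos: [0.4407, 0.1796, 0.1254]
orientation: [3.141, 0.007, -3.079]
ft_force: [0.1, -5.4, 11.8]
opening: 0.342
finger_force: 73.6
t 11.25 F [-137.3  -79.4  125.4] f(F) [-0.2 -5.4 11.8] open 0.342 ff 73.6 turn [ 0.    0.05 -0.02]
(-140, -80, 130) world [0.438 0.179 0.13 ] shift [ 0.054 -0.013 -0.092]
```

```bash
python3 -m crank '[[0,0,0.08,0,0,0,20],[0,0,0.16,0,0,0,20],[0,0,0.16,0,0,0,20]]';python3 - <<'E'
from h import *
from rig import optics
rep((-140,-80,130))
for n in("side","top"):
    p=optics.capture(n); X=cloud(p)
    P=X[np.all((abs(RF.inv().apply((X-O).reshape(-1,3)).reshape(X.shape)-[0,0,.19])<[.012,.012,.03]),-1)]
    print(n,"ram top z",np.percentile(P[:,2],[50,90,98]).round(4))
    if n=="side": cv2.imwrite("pics/s5.png",cv2.resize(p["frame"][130:330,190:380],None,fx=3,fy=3))
E
```

```text
time: 11.55
eef_pos: [0.4432, 0.1796, 0.1208]
orientation: [3.139, 0.009, -3.085]
ft_force: [-2.9, -6.3, 26.2]
opening: 0.337
finger_force: 78.2
t 11.55 F [-134.7  -79.5  120.8] f(F) [-3.3 -6.1 26.2] open 0.337 ff 78.2 turn [ 0.02  0.07 -0.06]
(-140, -80, 130) world [0.438 0.179 0.13 ] shift [ 0.104 -0.01  -0.186]
side ram top z [0.1933 0.1945 0.1951]
top ram top z [0.1911 0.1931 0.1948]
```

View pics/s5.png

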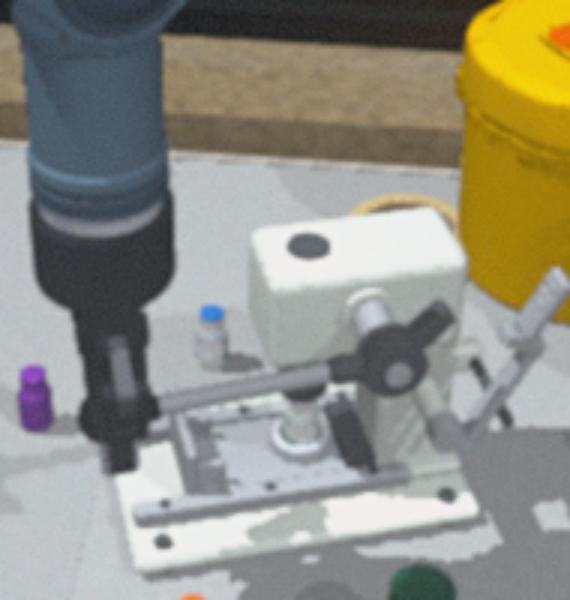

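The ram is down on the vial's cap (300,395), the vial is upright, the lever is near level, and the force rose steeply to 26 N, so the stop is reached. I'll check the hold is steady.

```bash
python3 -m crank '[[0,0,0,0,0,0,20],[0,0,0,0,0,0,20],[0,0,0,0,0,0,20],[0,0,0,0,0,0,20],[0,0,0,0,0,0,20]]';python3 -m crank '[[0,0,0,0,0,0,20],[0,0,0,0,0,0,20],[0,0,0,0,0,0,20],[0,0,0,0,0,0,20],[0,0,0,0,0,0,20]]'
```

```text
time: 12.15
eef_pos: [0.4433, 0.1796, 0.1208]
orientation: [3.139, 0.01, -3.085]
ft_force: [-1.8, -6.0, 27.4]
opening: 0.344
finger_force: 78.1
time: 12.65
eef_pos: [0.4433, 0.1796, 0.1208]
orientation: [3.139, 0.01, -3.085]
ft_force: [-1.9, -6.2, 27.2]
opening: 0.341
finger_force: 78.1
```

Run:
```python
from h import *
from rig import optics
for n in("side","top"):
    X=cloud(optics.capture(n)).reshape(-1,3); P=toF(X[np.isfinite(X[:,0])])
    P=P[(abs(P[:,1]+80)<7)&(P[:,0]>-105)&(P[:,0]<-10)&(P[:,2]>130)&(P[:,2]<180)]
    print(n,len(P),"rod line slope, z at x=-140, 30:",[round(float(v),3) for v in (np.polyfit(P[:,0],P[:,2],1)[0],*np.polyval(np.polyfit(P[:,0],P[:,2],1),[-140,30]))])
```

```text
side 382 rod line slope, z at x=-140, 30: [0.071, 151.973, 164.108]
top 257 rod line slope, z at x=-140, 30: [0.073, 151.182, 163.527]
```

```bash
python3 -c "
from rig import env
print(env.finish_job())"
```

```text
the job is handed in; nothing more can be done
None
```

The job is handed in: the slide is home against its stop, the catch is flipped back, and the gripper holds the lever down at its stop so the head presses on the cap of the upright vial. The clock stood at about 13 s of the 48 s allowed.

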